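# Release the tilt-out drawer and hold it half open

## Task

Press the round catch button on top of the mint organiser fully down and let it come back up, so that the tilt-out drawer springs ajar. Then pull the drawer by its upright tab to half open, tilted about 30 degrees from closed, and finish while still holding it there against its closing spring so that the tweezers inside can be taken out. Keep the tweezers in the drawer and leave everything else where it stands.

Things in the scene. Friction and masses are not known exactly. Their poses are not given: they have to be found in the camera images.
- organiser: Mint plastic bathroom organiser, 420 wide (its y) x 130 deep (its x) x 150 high, fixed, hung on a low steel rail stand. Origin on the counter under its centre; its x points to its back (its front faces -x), z up. Its flat top is 180 above the origin; its bottom is 30 above the counter. Front edge of the top at x -65. The steel rail (12 thick) runs behind it at x +83, top at 201. The drawer is the middle 236 of the front; open cubbies lie either side.
- drawer (a joint): Tilt of the drawer in rad: 0 closed and latched, about 0.17 ajar (where its spring brings it once unlatched), 1.05 fully open; half open is 0.52 (30 degrees). The hinge is level, along the organiser's y, at the foot of the drawer front; the top tilts out to the organiser's -x. The spring (about 1.7 N m/rad about 0.17 rad) pulls it back when let go: about 3 to 4 N at the tab to hold it half open.
- drawer_tab (a point): Middle of the top edge of the drawer's upright pull tab, a flat plate 60 wide (along the organiser's y) and 8 thick that rises 55 above the organiser's top, just in front of its front edge. 195 above the hinge. Closed, it is at x -70, y 0, z 235 in the organiser's frame. The top behind it is bare for 90, save for the thin comb at the back. Fingers can go down behind it and pull, or pinch it. Site z points up along the tab, x to the drawer's inside.
- drawer_hinge (a point): Point on the drawer's hinge line in the middle of its width, at x -70, y 0, z 40 in the organiser's frame.
- drawer_in (a point): Middle of the drawer's floor (inside 82 deep along x by 228 wide along y, walls 41 high at back and sides); axes as the drawer, z normal to the floor.
- catch (a joint): Travel of the catch button in m: 0 up, 0.008 fully down. Sprung: 2.4 N to start, 4.8 N at the bottom, comes back up when let go. Unlatches the drawer when more than about 6 mm down.
- catch_top (a point): Centre of the top of the catch button, a white plastic disc 24 across standing 14.5 above the organiser's top, near its front edge and to one side of the tab (x -30, y -70, z 194.5 in the organiser's frame when up).
- tweezers: Steel tweezers 95 x 10 x 6 lying in the drawer. Origin at the underside's centre, x along them.
- brush_stand: White ceramic toothbrush stand with two brushes, 60 across, 165 high with brushes, on the +y end of the organiser's top. Bystander. Origin at the underside's centre.
- swab_jar: Clear closed jar of swabs, 60 across, 60 high, on the organiser's top. Bystander. Origin at the underside's centre.
- cream_jar: Closed cream jar, 56 across, 42 high, on the organiser's top. Bystander. Origin at the underside's centre.
- comb: Grey plastic comb 150 x 28 x 5 lying along the back of the organiser's top. Bystander. Origin at the underside, x along it.
- soap_dish: Round dish with a bar of soap, 104 across, 35 high, on the counter before the organiser. Bystander. Origin at the underside's centre.
- rinse_cup: Grey cup, 72 across, 90 high, on the counter beside the organiser. Bystander. Origin at the underside's centre.
- mouthwash: Green bottle, 64 across, 170 high, on the counter beside the organiser. Bystander. Origin at the underside's centre.
- nail_brush: Wooden nail brush 85 x 36 x 30, on the counter before the organiser. Bystander. Origin at the underside's centre.

How it is judged:
On the way, in this order (a step that is already met when the one before it is completed fails the run):
1. the catch button is pressed fully down (value of joint catch above 0.0068 m), for 0.05 s.
2. the catch is back up and the drawer has sprung ajar (value of joint catch below 0.002 m and value of joint drawer above 0.09 rad), for 0.1 s.
At the end, for the whole second after the job is handed in: The drawer stays between 0.42 and 0.63 rad (24 to 36 degrees) and still, with the fingers bearing on it with more than 1 N; the catch is up (under 2 mm), and the tweezers lie in the drawer (value of joint drawer between 0.42 and 0.63 rad and velocity of joint drawer between -0.1 and 0.1 rad/s and contact force between the fingers and drawer above 1 N and value of joint catch below 0.002 m and x of tweezers in the frame of drawer_in between -0.05 and 0.045 m and y of tweezers in the frame of drawer_in between -0.12 and 0.12 m and z of tweezers in the frame of drawer_in between -0.01 and 0.05 m); the arm keeps its last pose, push and grip.
It fails at once if something standing on the organiser's top is shifted more than 4 cm or knocked over (distance of any of brush_stand, swab_jar, cream_jar, comb from where it was at the start of the episode above 0.04 m or angle between any of brush_stand, swab_jar, cream_jar, comb's own z axis and vertical above 0.5 rad).
It fails at once if something standing on the counter is shifted more than 4 cm or knocked over (distance of any of soap_dish, rinse_cup, mouthwash, nail_brush from where it was at the start of the episode above 0.04 m or angle between any of soap_dish, rinse_cup, mouthwash, nail_brush's own z axis and vertical above 0.5 rad).
It also fails if it takes over 42 s, if anything falls off the work surface, if the arm or the gripper's body presses on something with over 40 N, if the wrist force passes 120 N, or if a joint passes its speed limit or range.

## Robot

A 6-joint arm with a two-finger parallel gripper is mounted at the origin on the work surface. World frame = base frame: x ahead of the robot, y to its left, z up, the work surface at z = 0. Lengths are in m, angles in rad, forces in N, time in s.
With the tool pointing down it reaches from about 0.35 to 0.725 m from the base axis. Payload 4.3 kg.
Tool frame: the origin (TCP) lies midway between the tips of the shut fingers; the grasp point (between the pads) lies arm.tcp_to_grasp behind it (arm.tcp_to_grasp is the distance from the TCP to the grasp point, in m); z points along the fingers, y is the line along which they close (so a half turn about z gives the same grasp; the last joint's range is limited). The gripper opens to 85 mm and grips with 20 to 120 N. Pads are 22 mm wide; open, the fingers measure 114 mm over their backs; the gripper's body (76 mm by 85 mm) begins 54 mm behind the grasp point. The pads swing forward as they close: fully open they stand 13 mm farther back than shut.
Start: joints at [1.021, 0.377, 0.081, 1.274, 0, 1.46], TCP at [0.245, 0.52, 0.231] pointing down, gripper open.
Joint ranges: [-2.72, 2.72], [-0.84, 1.66], [-1.02, 1.22], [-1.77, 2.12], [-1.37, 1.28], [-3.14, 3.14]. Speed limits (rad/s): [2.57, 2.57, 3.14, 3.14, 3.14, 3.14].

## Interface

Orientations are given as a unit quaternion [x, y, z, w].
In Python, from workcell import arm, camera, ticket gives the robot as it stands.
- The arm moves only by the shell command python3 -m creep 'ROWS' [FORCE]. ROWS is JSON, a list that holds one entry, the list of rows, each a list of 5 numbers: the opening, from 0 (shut) to 1 (fully open), then the shift along the tool's x, y, z in mm, then the turn about the tool's z in degrees. In form: [[[jaw, tx, ty, tz, roll], ...]]. A call has 1 to 20 rows; each row shifts and turns the commanded pose from where the row before left it, along the tool's axes as they then stand; what a row does not reach is not made up. A row lasts 1/12 s, in which the tool goes at most 41.7 mm and 7.16 degrees, less where a joint would pass 70% of its speed; a pose out of reach is approached as far as the arm can. A call with a gripper value outside its range is refused whole. The fingers move at their own pace and stop on an object; FORCE is the grip in N (left out, the last holds). Time passes only in rows, so rows that do not move let the fingers close. It gives the time, the measured TCP pose, the force, the opening and the grip force at its end, in the units of the state.
- arm.observe(): the state, without advancing time (a new reading comes with each control period).
- camera(name): name is "side" or "top"; returns a dict with "color" (480x640x3 uint8, blue, green, red), "mtx" (3x3 intrinsics, pixels), "k1" (the pictures are not rectified: a ray, as slopes to the right and down, at radius r is drawn at 1 + k1 r^2 times it, then the intrinsics apply), "xyz" and "rotation" of the camera in the world. Camera axes: x right, y down, z forward; pixel columns grow to the right and rows downward; lengths in m; the calibration is good to about 2 mm. A picture is of the moment at which its call begins. There is no depth.
- ticket.hand_in(): hands the job in; it is judged then, once.
The state is a dict: "time_s": time; "qpos": joint angles; "joint_velocities": joint speeds; "tau": joint torques, N m; "tcp_pos": TCP position; "orientation": TCP orientation; "contact_force": force on the tool from outside, world axes, zero at the start; "wrist_torque": the same for the moment, N m; "width": finger opening in m; "grasp_force": force on a finger pad.
Only numpy, scipy, OpenCV 4.12 (cv2) and the standard library are available. Lean on these libraries where they do the work, as an engineer would, in place of code of your own. Each camera call takes 0.05 s, during which the arm holds its last target. There are 200 camera calls.

## Working session

There is one attempt and no reset: what is moved stays moved. The work goes in short steps, Python scripts to look and compute and a shell command to move; the robot and the scene stay as the last step left them, time stands still between calls to the robot, and variables do not carry over. Pictures are saved under pics/ and viewed, at most 10 in all, crops included, and the job is handed in when it is done.

```bash
mkdir -p pics; ls
python3 - <<'E'
from workcell import arm,camera
import cv2
for n in("side","top"):
    c=camera(n); cv2.imwrite(f"pics/{n}0.png",c["color"]); print(n,c["mtx"],c["k1"],c["xyz"],c["rotation"])
print(arm.observe(),arm.tcp_to_grasp)
E
```

```text
pics
side [[484.21381591   0.         318.00480674]
 [  0.         484.21381591 247.94509824]
 [  0.           0.           1.        ]] -0.0293558052539457 [ 0.06222562 -0.70292034  0.94406005] [ 0.86946119 -0.27174797  0.1324303  -0.39070768]
top [[577.78799375   0.         311.20008483]
 [  0.         577.78799375 232.23653836]
 [  0.           0.           1.        ]] 0.0005922253785606295 [0.30073179 0.00779651 1.42534809] [ 0.71200472 -0.69298679  0.08065445 -0.07945721]
{'time_s': 0.1, 'qpos': array([ 1.02071156e+00,  3.77979259e-01,  7.97823715e-02,  1.27439766e+00,
       -2.10227674e-05,  1.46047050e+00]), 'joint_velocities': array([-7.22508323e-04, -7.12164275e-04,  3.79727771e-03,  2.61881793e-03,
       -1.43638615e-03, -3.27005038e-05]), 'tau': array([ 9.90712360e-04, -4.64692140e+01,  2.70583194e+01,  1.20568517e-02,
       -7.20972662e-05,  3.96373025e-06]), 'tcp_pos': array([0.2445    , 0.51978947, 0.2304693 ]), 'orientation': array([ 2.18111898e-01,  9.75923353e-01, -8.53946895e-04, -2.81582260e-04]), 'contact_force': array([-0.38086551,  0.69117386,  1.24256565]), 'wrist_torque': array([-0.00495412, -0.01559484, -0.02327154]), 'grasp_force': 0.0, 'width': 0.08517463883409034} 0.0187
```

View pics/side0.png

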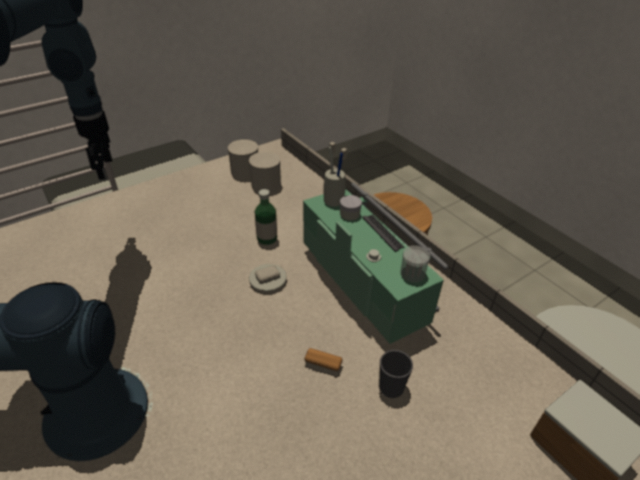

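View pics/top0.png

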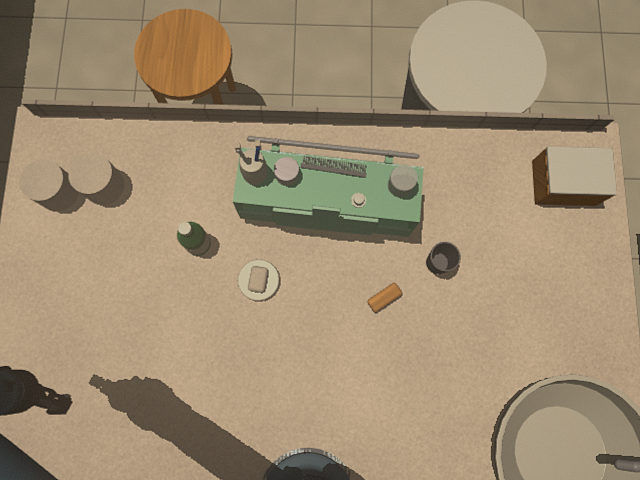

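The top view shows the organiser nearly square to the base, with the button near (359,199) and the tab near (327,209). In the side view the button is near (374,254). I'll zoom both for exact pixels.

Run:
```python
import cv2,numpy as np
t=cv2.imread("pics/top0.png")[135:245,225:435]; s=cv2.imread("pics/side0.png")[165:345,290:450]
a=cv2.resize(t,None,fx=3.8,fy=3.8,interpolation=3); cv2.imwrite("pics/tz.png",a)
cv2.imwrite("pics/sz.png",cv2.resize(s,None,fx=3.3,fy=3.3,interpolation=3))
```

```text
(no output)
```

View pics/tz.png

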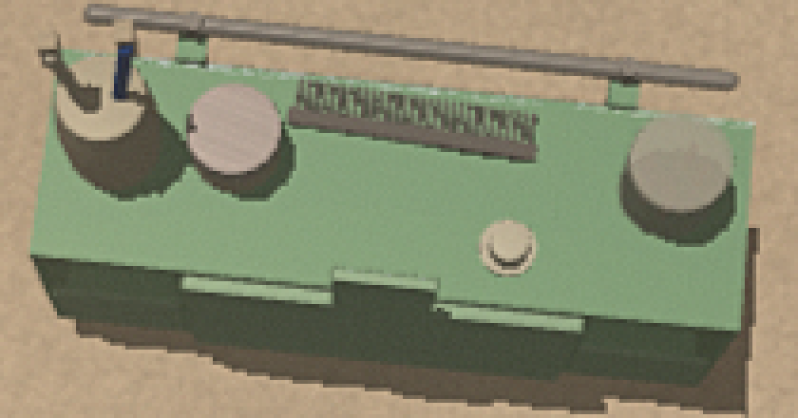

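View pics/sz.png

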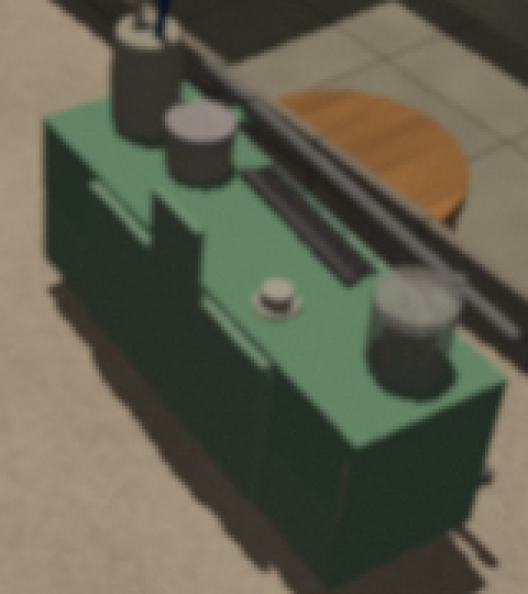

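The crops show the organiser's corners, the tab (335–438, 270–285 in the top crop) and the button (512,240). I'll fit the organiser's pose to these points in both cameras.

```bash
cat > h.py <<'E'
import numpy as np,cv2
from scipy.spatial.transform import Rotation as R
def proj(c,P):
    p=(np.atleast_2d(P)-c["xyz"])@R.from_quat(c["rotation"]).as_matrix()
    return cv2.projectPoints(p,np.zeros(3),np.zeros(3),c["mtx"],np.array([c["k1"],0,0,0.]))[0][:,0]
E
python3 - <<'E'
from h import *
from workcell import arm,camera
from scipy.optimize import least_squares
T,S=camera("top"),camera("side")
O=np.array([[-65,210,180],[-65,-210,180],[65,-210,180],[-30,-70,194.5],[-70,30,235],[-70,-30,235]])/1e3
t=np.array([[32,255],[740,329],[755,123],[512,240],[335,273],[438,285]])
s=np.array([[45,121],[358,449],[505,381],[279,290],[155,190],[203,232]])
t=(t+.5)/3.8-.5+[225,135]; s=(s+.5)/3.3-.5+[290,165]
W=lambda v,P: R.from_euler("z",v[3]).apply(P)+v[:3]
f=lambda v:np.r_[proj(T,W(v,O))-t,proj(S,W(v,O))-s].ravel()
r=least_squares(f,[.6,0,0,0],loss="soft_l1"); v=r.x
print(v,f(v).reshape(-1,2).round(1).tolist())
for n,p in dict(button=[-30,-70,194.5],tab=[-70,0,235],hinge=[-70,0,40]).items(): print(n,W(v,np.array(p)/1e3))
o=arm.observe(); M=R.from_quat(o["orientation"]).as_matrix(); print(M.round(3), np.degrees(v[3]))
# tool deltas to 60mm above the button
print((M.T@(W(v,np.array([-30,-70,250])/1e3)-o["tcp_pos"])*1e3).round(1))
E
```

```text
[ 0.70254393 -0.02761206 -0.00575464 -0.08084185] [[0.0, 0.2], [0.1, 0.3], [-0.1, -0.3], [-0.3, 0.4], [-0.2, -0.7], [0.5, -0.9], [-0.9, -0.3], [-0.6, 0.4], [0.6, -0.1], [-0.6, 0.4], [0.6, -0.7], [-0.1, 0.6]]
button [ 0.66698914 -0.09496083  0.18874536]
tab [ 0.63277255 -0.02195929  0.22924536]
hinge [ 0.63277255 -0.02195929  0.03424536]
[[-0.905  0.426 -0.001]
 [ 0.426  0.905 -0.001]
 [ 0.    -0.001 -1.   ]] -4.631896983675123
[-644.  -376.6  -13.1]
```

```bash
python3 -m creep '[[[0,0,0,-8,-6.9],[0,0,0,-8,-6.9],[0,0,0,-8,-6.8],[0,-19.5,-34,-1,0],[0,-19.5,-34,-1,0],[0,-19.5,-34,-1,0],[0,-19.5,-34,-1,0],[0,-19.5,-34,-1,0],[0,-19.5,-34,-1,0],[0,-19.5,-34,-1,0],[0,-19.5,-34,-1,0],[0,-19.5,-34,-1,0],[0,-19.5,-34,-1,0],[0,-19.5,-34,-1,0],[0,-19.5,-34,-1,0],[0,-19.5,-34,-1,0],[0,-19.5,-34,-1,0],[0,-19.5,-34,-1,0],[0,-19.5,-34,-1,0],[0,-19.5,-34,-1,0]]]' 40
cat >> h.py <<'E'
V=np.array([.7025,-.0276,0]); Q=R.from_euler("z",-.0808)
def st():
    from workcell import arm
    o=arm.observe(); M=R.from_quat(o["orientation"])
    print("t",o["time_s"],"org mm",(Q.inv().apply(o["tcp_pos"]-V)*1e3).round(1),"tool x,y,z in org",(Q.inv()*M).as_matrix().T.round(3).tolist(),"F",o["contact_force"].round(2),"w",o["width"])
    return o
E
python3 -c "from h import *;st()"
```

```text
time_s: 1.87
tcp_pos: [0.5292, -0.0844, 0.2722]
orientation: [0.04, 0.999, 0.0, -0.0]
contact_force: [1.4, 0.4, 0.7]
width: 0.0003
grasp_force: 0.0
t 1.8667 org mm [-168.1  -70.6  272.2] tool x,y,z in org [[-1.0, -0.0, 0.0], [-0.0, 1.0, 0.0], [-0.0, 0.0, -1.0]] F [1.37 0.41 0.67] w 0.00033452800286321504
```

```bash
python3 -m creep '[[[0,-30,0,0,0],[0,-30,0,0,0],[0,-30,0,0,0],[0,-30,0,0,0],[0,-18,0,0,0],[0,0,0,20,0],[0,0,0,20,0],[0,0,0,15,0],[0,0,0,5,0],[0,0,0,0,0],[0,0,0,0,0]]]'
python3 - <<'E'
from h import *
from workcell import camera
st()
a=camera("side")["color"][165:345,290:450]; b=camera("top")["color"][135:245,225:435]
cv2.imwrite("pics/p2.png",np.hstack([cv2.resize(a,(350,394),interpolation=3),cv2.resize(b,(450,394),interpolation=3)]))
E
```

```text
time_s: 2.78
tcp_pos: [0.6663, -0.0934, 0.2127]
orientation: [0.04, 0.999, 0.0, -0.0]
contact_force: [-0.4, -0.1, 0.8]
width: -0.0001
grasp_force: 0.0
t 2.7833 org mm [-30.8 -68.5 212.7] tool x,y,z in org [[-1.0, -0.0, 0.0], [-0.0, 1.0, 0.0], [-0.0, 0.0, -1.0]] F [-0.42 -0.15  0.75] w -0.00013060754860499244
```

View pics/p2.png

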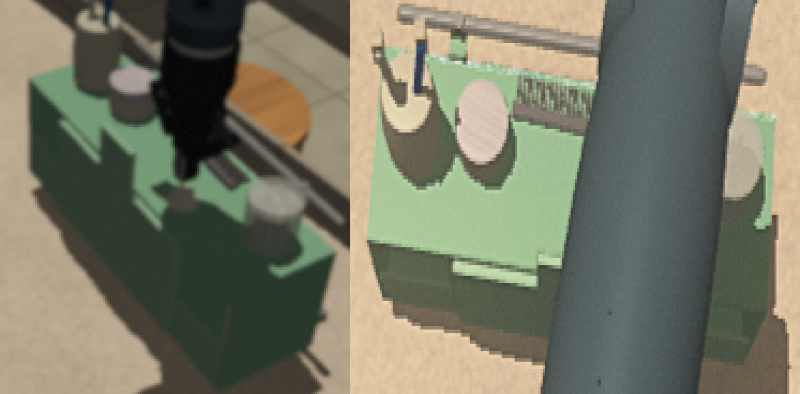

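The side view puts the shut fingertips (about (185,175) in the picture) right above the button (180,197), and nothing has been disturbed. Next I'll go down until I feel force.

```bash
python3 -m creep '[[[0,0,0,8,0],[0,0,0,8,0],[0,0,0,3,0],[0,0,0,0,0],[0,0,0,0,0]]]'; python3 -m creep '[[[0,0,0,2,0],[0,0,0,2,0],[0,0,0,0,0],[0,0,0,0,0]]]'
```

```text
time_s: 3.3
tcp_pos: [0.6665, -0.0935, 0.1933]
orientation: [0.04, 0.999, 0.0, 0.0]
contact_force: [0.8, 0.1, 1.8]
width: 0.0002
grasp_force: 0.5
time_s: 3.63
tcp_pos: [0.6665, -0.0935, 0.1896]
orientation: [0.04, 0.999, -0.0, 0.0]
contact_force: [-1.1, -0.6, 2.4]
width: -0.0002
grasp_force: 1.8
```

```bash
python3 -m creep '[[[0,0,0,2,0],[0,0,0,2,0],[0,0,0,0,0],[0,0,0,0,0]]]'; python3 -m creep '[[[0,0,0,1.5,0],[0,0,0,1.5,0],[0,0,0,0,0],[0,0,0,0,0]]]'
```

```text
time_s: 3.97
tcp_pos: [0.6665, -0.0935, 0.1865]
orientation: [0.04, 0.999, -0.0, 0.001]
contact_force: [-2.8, -0.0, 8.8]
width: 0.0
grasp_force: 4.6
time_s: 4.3
tcp_pos: [0.6666, -0.0935, 0.1864]
orientation: [0.04, 0.999, -0.0, 0.002]
contact_force: [-6.7, 1.0, 20.1]
width: -0.0
grasp_force: 10.3
```

The press bottomed out: TCP z stuck at 0.1864 with 20 N. Next I release, rise, move over behind the tab and look.

```bash
python3 -m creep '[[[0,0,0,-8,0],[0,0,0,-12,0],[0,0,0,-20,0],[0,0,0,-25,0],[0,0,0,0,0],[0,0,0,0,0]]]'
python3 - <<'E'
from h import *
from workcell import camera
st()
a=camera("side")["color"][165:345,290:450]; b=camera("top")["color"][135:245,225:435]
cv2.imwrite("pics/p3.png",np.hstack([cv2.resize(a,(350,394),interpolation=3),cv2.resize(b,(450,394),interpolation=3)]))
E
```

```text
time_s: 4.8
tcp_pos: [0.6674, -0.0936, 0.2482]
orientation: [0.04, 0.999, -0.0, 0.001]
contact_force: [-0.2, -0.3, -0.8]
width: 0.0002
grasp_force: 0.0
t 4.8 org mm [-29.6 -68.7 248.2] tool x,y,z in org [[-1.0, -0.001, -0.003], [-0.001, 1.0, -0.0], [0.003, -0.0, -1.0]] F [-0.23 -0.31 -0.76] w 0.00023879213477638855
```

View pics/p3.png

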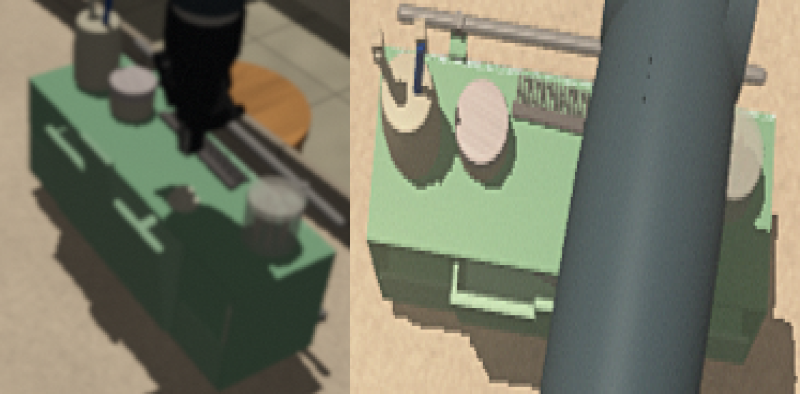

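The drawer is ajar and the button is up: the drawer front now stands clear of the body, at about (455–535, 265–315) in the right panel. Now down behind the tab.

```bash
python3 -m creep '[[[0,0,23,-2,0],[0,0,23,0,0],[0,-5,23,0,0],[0,-5,0,0,0],[0,0,0,15,0],[0,0,0,15,0],[0,0,0,15,0],[0,0,0,12,0],[0,0,0,0,0],[0,0,0,0,0]]]'; python3 -c "from h import *;st()"
```

```text
time_s: 5.73
tcp_pos: [0.6806, -0.0257, 0.1903]
orientation: [0.04, 0.999, 0.0, -0.002]
contact_force: [1.0, 0.5, 0.5]
width: -0.0005
grasp_force: 0.0
t 5.7333 org mm [-2.200e+01  1.000e-01  1.903e+02] tool x,y,z in org [[-1.0, -0.0, 0.004], [-0.0, 1.0, 0.0], [-0.004, 0.0, -1.0]] F [1.03 0.52 0.46] w -0.00045471074363923644
```

```bash
python3 -m creep '[[[0,12,0,0,0],[0,12,0,0,0],[0,12,0,0,0],[0,12,0,0,0],[0,8,0,0,0],[0,8,0,0,0],[0,8,0,0,0],[0,8,0,0,0],[0,8,0,0,0],[0,8,0,0,0],[0,8,0,0,0],[0,8,0,0,0],[0,0,0,0,0],[0,0,0,0,0],[0,0,0,0,0]]]'
python3 - <<'E'
from h import *
from workcell import camera
st()
c=camera("side"); a=c["color"][165:345,270:430]; cv2.imwrite("pics/p4.png",cv2.resize(a,None,fx=3.3,fy=3.3,interpolation=3))
for th in(.35,.45,.52,.6):
    P=[[-.07-.195*np.sin(th),y,.04+.195*np.cos(th)] for y in(.03,-.03)]
    print(th,((proj(c,Q.apply(P)+V)-[270,165])*3.3).round().tolist())
E
```

```text
time_s: 6.98
tcp_pos: [0.5708, -0.0166, 0.1931]
orientation: [0.04, 0.999, -0.0, 0.001]
contact_force: [2.0, -0.4, 2.4]
width: -0.0001
grasp_force: 1.4
t 6.9833 org mm [-132.1    0.3  193.1] tool x,y,z in org [[-1.0, -0.0, -0.001], [-0.0, 1.0, -0.0], [0.001, -0.0, -1.0]] F [ 1.98 -0.4   2.44] w -6.84937182097472e-05
0.35 [[142.0, 222.0], [186.0, 270.0]]
0.45 [[120.0, 238.0], [163.0, 287.0]]
0.52 [[105.0, 250.0], [148.0, 300.0]]
0.6 [[89.0, 265.0], [131.0, 315.0]]
```

View pics/p4.png

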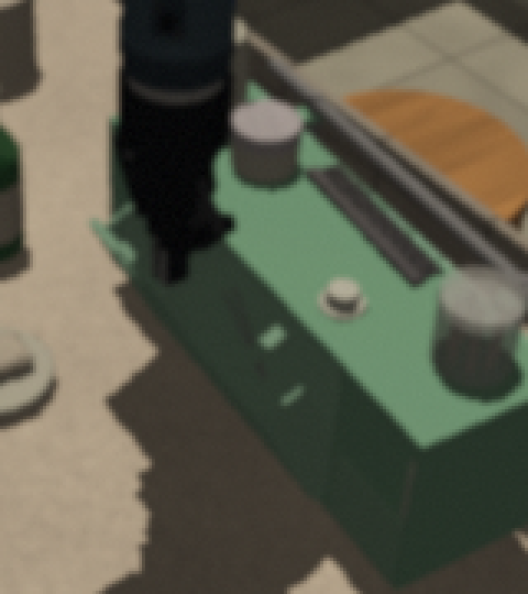

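The fingers (165,265) hold the tab and the drawer is further out. Its left shoulder is at about (95,222)–(130,258), and the tweezers lie inside near (240,320). I'll work out the angle from the shoulder.

Run:
```python
from h import *
from workcell import camera
c=camera("side");t=camera("top")
def D(th,h,y,dx):  # drawer pt: dx inward, h above hinge
    return Q.apply([-.07-h*np.sin(th)+dx*np.cos(th),y,.04+h*np.cos(th)+dx*np.sin(th)])+V
for h in(.125,.135,.145):
    print("closed top crop",h,[((proj(t,D(0,h,y,-.004))[0]-[225,135])*3.8).round().tolist() for y in(.118,.03)])
    for th in(.4,.5,.6): print(h,th,[((proj(c,D(th,h,y,-.004))[0]-[270,165])*3.3).round().tolist() for y in(.118,.03,-.03,-.118)])
b=t["color"][135:245,225:435]; cv2.imwrite("pics/p5.png",cv2.resize(b,None,fx=3.8,fy=3.8,interpolation=3))
for th in(.4,.5,.6): print("tab top crop",th,[((proj(t,D(th,.195,y,0))[0]-[225,135])*3.8).round().tolist() for y in(.03,-.03)],[((proj(t,D(th,.135,y,-.004))[0]-[225,135])*3.8).round().tolist() for y in(.118,-.118)])
```

```text
closed top crop 0.125 [[184.0, 289.0], [331.0, 305.0]]
0.125 0.4 [[100.0, 222.0], [158.0, 288.0], [200.0, 337.0], [268.0, 414.0]]
0.125 0.5 [[88.0, 232.0], [145.0, 299.0], [187.0, 348.0], [254.0, 425.0]]
0.125 0.6 [[76.0, 244.0], [132.0, 310.0], [174.0, 359.0], [240.0, 438.0]]
closed top crop 0.135 [[183.0, 285.0], [332.0, 301.0]]
0.135 0.4 [[96.0, 215.0], [153.0, 280.0], [196.0, 329.0], [264.0, 406.0]]
0.135 0.5 [[82.0, 226.0], [139.0, 292.0], [181.0, 341.0], [248.0, 419.0]]
0.135 0.6 [[69.0, 238.0], [126.0, 305.0], [167.0, 354.0], [234.0, 433.0]]
closed top crop 0.145 [[182.0, 280.0], [332.0, 296.0]]
0.145 0.4 [[91.0, 207.0], [149.0, 273.0], [192.0, 321.0], [260.0, 399.0]]
0.145 0.5 [[77.0, 219.0], [134.0, 285.0], [176.0, 334.0], [243.0, 413.0]]
0.145 0.6 [[63.0, 232.0], [119.0, 299.0], [161.0, 348.0], [227.0, 427.0]]
tab top crop 0.4 [[318.0, 403.0], [425.0, 415.0]] [[174.0, 375.0], [572.0, 418.0]]
tab top crop 0.5 [[315.0, 437.0], [421.0, 448.0]] [[172.0, 397.0], [570.0, 440.0]]
tab top crop 0.6 [[312.0, 469.0], [417.0, 480.0]] [[170.0, 419.0], [567.0, 461.0]]
```

View pics/p5.png

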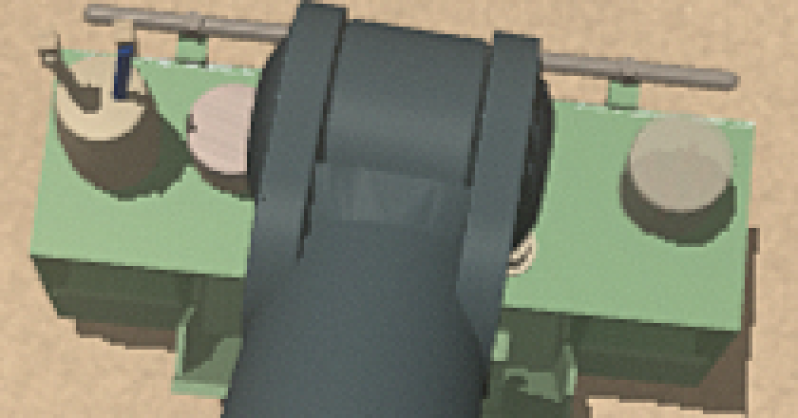

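```bash
python3 -m creep '[[[0,4,0,0,0],[0,3,0,0,0],[0,0,0,0,0],[0,0,0,0,0],[0,0,0,0,0],[0,0,0,0,0],[0,0,0,0,0],[0,0,0,0,0]]]'
python3 - <<'E'
from h import *
from workcell import camera
st()
c=camera("top")["color"]; b=c[175:285,225:435]; cv2.imwrite("pics/p6.png",cv2.resize(b,None,fx=3.8,fy=3.8,interpolation=3))
st()
E
```

```text
time_s: 7.8
tcp_pos: [0.5635, -0.0159, 0.1922]
orientation: [0.04, 0.999, 0.0, 0.0]
contact_force: [3.5, -0.6, -0.8]
width: 0.0003
grasp_force: 1.5
t 7.8 org mm [-139.5    0.4  192.2] tool x,y,z in org [[-1.0, -0.001, -0.0], [-0.001, 1.0, 0.0], [0.0, 0.0, -1.0]] F [ 3.49 -0.64 -0.83] w 0.00033335169635572483
t 7.85 org mm [-139.5    0.4  192.3] tool x,y,z in org [[-1.0, -0.001, -0.0], [-0.001, 1.0, 0.0], [0.0, 0.0, -1.0]] F [ 4.09  0.42 -0.72] w -0.00015601802334913703
```

View pics/p6.png

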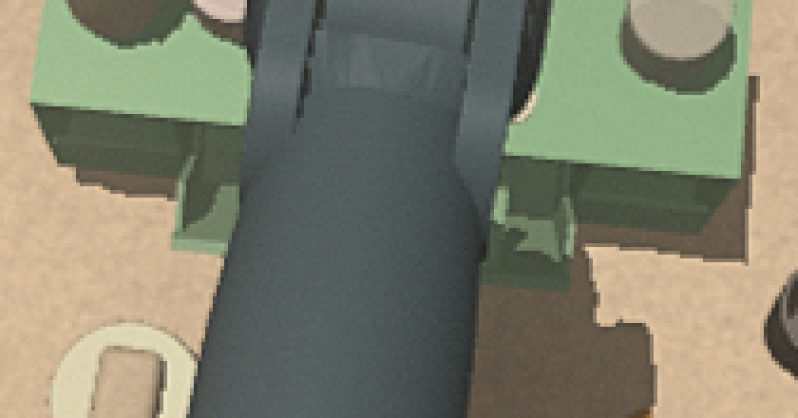

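The drawer's front corners at (172,249) and (569,290) match the model at about 0.52 rad. The fingers are holding it steady with about 3.5–4 N. Handing in.

```bash
python3 -c "
from workcell import ticket
print(ticket.hand_in())"
```

```text
the job is handed in; nothing more can be done
None
```

I pressed the catch fully down and let it back up, then pulled the drawer by its tab to about 0.52 rad (30°). I handed the job in with the shut fingers still holding it there at about 3.5–4 N; the hand-in gave no verdict, and I didn't see anything else move.

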